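# Stack a sample tote, turned half round, over a tote of vials

## Task

Pick up the empty blue tote by its grip post, turn it half round and set it gently (no dropping) squarely inside the rim of the white tote of vials, its yellow-striped side over the white one's plain side, so that it rests level on the rim lugs instead of nesting. Release it, and leave the white and green totes standing where they are.

Things in the scene. Friction and masses are not known exactly. Their poses are not given: they have to be found in the camera images.
- blue_grip (a point): Grip point of the empty blue tote (180 x 130 x 100 mm, 0.2-0.45 kg), on its centre line, 72 mm above its underside: middle of the upright grip post inside it. Post head: 16 mm thick along x (close the fingers along x), 40 mm long along y, 50 to 92 mm above the underside, wider base (40 x 64) below. x runs along the tote, y to its yellow-striped long side, z up. 67 mm free either side of the head.
- blue_stripe (a point): Middle of the yellow stripe on the blue tote's rim: on its +y side, 65 mm from the centre line, 100 mm above the underside. Axes as blue_grip. Foot of each tote (lower 50 mm): 156 x 106 mm; rim inside: 174 x 124 mm, so a tote stacked on another has 9 mm play all round. Lips add 3 mm outside.
- vial_grip (a point): Same point and axes (72 mm up, y to its own stripe) of the white tote, same shape, holding 12 amber vials 43 mm high; 0.85 kg. Rim lugs, tops 94 mm above its underside, 6 mm below the rim: two on the striped side, a wide one on the plain side. A tote turned 180 deg rests on them, its underside 94 mm above the white one's; one facing the same way sinks to 53 mm (nested).
- green_grip (a point): Same point and axes of an empty green tote of the same shape: a bystander. All three totes start upright on the bench in a row across the front of the robot, in any order, stripes roughly to the robot's left (yaw within 15 deg).

How it is judged:
On the way:
1. the blue tote has been lifted clear of the bench, at least 50 mm (height (world z) of blue_grip above 0.122 m), for 0.1 s.
At the end, for the whole second after the job is handed in: The blue tote rests, released, still and level (2 deg), on the white tote's lugs: 88 to 97.5 mm above it, within 16 mm sideways, sides parallel within 11 deg, its striped side over the plain side. White tote upright on the bench; it and the green tote within 30 mm of their starts (z of blue_grip in the frame of vial_grip between 0.088 and 0.0975 m and horizontal distance between blue_grip and vial_grip below 0.016 m and angle between the x axis of blue_grip and the x axis of vial_grip, either way round below 0.2 rad and y of blue_stripe in the frame of vial_grip below -0.04 m and angle between each of blue_grip, vial_grip's own z axis and vertical below 0.04 rad and height (world z) of vial_grip between 0.064 and 0.08 m and distance of each of vial_grip, green_grip from where it was at the start of the episode below 0.03 m and linear speed of blue_tote below 0.02 m/s and contact force between the fingers and blue_tote below 0.1 N); the robot touches nothing.
It fails at once if the white tote of vials is pushed 30 mm or more from its place (distance of vial_grip from where it was at the start of the episode above 0.03 m).
It fails at once if the green tote is moved 30 mm or more (distance of green_grip from where it was at the start of the episode above 0.03 m).
It fails at once if the blue tote falls freely, faster than 0.6 m/s (a drop of about 2 cm) (linear speed of blue_tote above 0.6 m/s and contact force between the fingers and blue_tote below 0.2 N).
It also fails if it takes over 45 s, if anything falls off the work surface, if the arm or the gripper's body presses on something with over 40 N, if the wrist force passes 120 N, or if a joint passes its speed limit or range.

## Robot

A 7-joint arm with a two-finger parallel gripper is mounted at the origin on the work surface. World frame = base frame: x ahead of the robot, y to its left, z up, the work surface at z = 0. Lengths are in m, angles in rad, forces in N, time in s.
With the tool pointing down it reaches from about 0.425 to 0.925 m from the base axis. Payload 6.8 kg.
Tool frame: the origin (TCP) lies on the centre line of the jaws, within the pads' length; the fingertips stand 19 mm ahead of it and the grasp point (between the pads) is the TCP; z points along the fingers, y is the line along which they close (so a half turn about z gives the same grasp; the last joint's range is limited). The gripper opens to 88 mm and grips with 3 to 60 N. Pads are 20 mm wide; open, the fingers measure 115 mm over their backs; the gripper's body (75 mm by 178 mm) begins 61 mm behind the grasp point.
Start: joints at [1.146, 0.477, 0.022, 1.555, -0.011, 1.109, -0.083], TCP at [0.21, -0.641, 0.242] pointing down, gripper open.
Joint ranges: [-2.96, 2.96], [-0.34, 2.1], [-1.41, 1.46], [0.24, 2.44], [-1.37, 4.51], [0.17, 1.92], [-2.96, 2.96]. Speed limits (rad/s): [2.39, 2.39, 3.14, 3.14, 3.14, 3.14, 3.14].

## Interface

Orientations are given as a 3x3 rotation matrix whose columns are the frame's x, y, z axes.
In Python, from plant import * gives the robot as it stands. Calls block until the motion is done:
- move_ptp(position, orientation): joint-space move of the TCP to a pose.
- move_l(position, rotation=None, speed=0.15, until_force=None): straight line of the TCP; rotation=None keeps the orientation; speed is the mean speed in m/s. With until_force (N) it stops when the force on the tool has changed by that much, and returns True; else False.
- set_joints(angles): joint-space move.
- gripper_to(opening, grip_force=None): opening from 0.0 (shut) to 1.0 (fully open); grip_force is the grip in N (None keeps the last); returns when the fingers have stopped.
- hold(seconds).
- inverse_kinematics(position, orientation): joint angles nearest the present ones, or None.
- observe(): the state.
- get_image(name): name is "scene" or "top" or "wrist"; returns a dict with "img" (400x640x3 uint8, red, green, blue), "z_map" (400x640 float32, m along the optical axis (not along the pixel's ray), 0 where there is no reading), "K" (3x3 intrinsics, pixels), "cam_to_world" (4x4, takes a point from camera to world coordinates); the wrist camera has in their place "mount" (4x4, takes a point from camera to tool coordinates, whose origin is the TCP and whose axes are the flange's). Camera axes: x right, y down, z forward; pixel columns grow to the right and rows downward; lengths in m; the calibration is good to about 2 mm. A picture is of the moment at which its call begins: read the wrist's pose just before it.
A pose or a line that the arm cannot do raises PlanningError and nothing moves.
- sign_off(): hands the job in; it is judged then, once.
The state is a dict: "clock": time; "joint_positions": joint angles; "joint_vel": joint speeds; "joint_efforts": joint torques, N m; "ee_pos": TCP position; "eef_rot": TCP orientation; "contact_force": force on the tool from outside, world axes, zero at the start; "ft_torque": the same for the moment, N m; "opening": opening from 0.0 (shut) to 1.0 (fully open); "finger_force": force on a finger pad.
Only numpy, scipy, OpenCV 4.12 (cv2) and the standard library are available. Lean on these libraries where they do the work, as an engineer would, in place of code of your own. Each camera call takes 0.05 s, during which the arm holds its last target. There are 200 camera calls.

## Working session

There is one attempt and no reset: what is moved stays moved. The work goes in short steps, each a Python script; the robot and the scene stay as the last script left them, time stands still between calls to the robot, and variables do not carry over. Pictures are saved under pics/ and viewed, at most 10 in all, crops included, and the job is handed in when it is done.

```bash
mkdir -p pics; ls; python3 - <<'E'
from plant import *
import cv2,numpy as np
ims=[]
for n in("top","scene"):
    d=get_image(n); np.savez(n+".npz",**d); cv2.imwrite(f"pics/{n}0.png",d["img"][:,:,::-1]); print(n,d["K"].round(1).tolist(),d["cam_to_world"].round(3).tolist(),(d["z_map"]>0).mean())
print(observe()["clock"])
E
```

```text
pics
top [[459.0, 0.0, 322.6], [0.0, 459.0, 201.2], [0.0, 0.0, 1.0]] [[-0.008, -0.984, 0.179, 0.335], [-1.0, 0.009, 0.002, 0.036], [-0.003, -0.179, -0.984, 1.265], [0.0, 0.0, 0.0, 1.0]] 0.996046875
scene [[509.6, 0.0, 317.7], [0.0, 509.6, 202.3], [0.0, 0.0, 1.0]] [[0.459, 0.675, -0.578, 1.183], [0.888, -0.357, 0.289, -0.292], [-0.011, -0.646, -0.763, 0.955], [0.0, 0.0, 0.0, 1.0]] 0.996015625
0.1
```

View pics/top0.png

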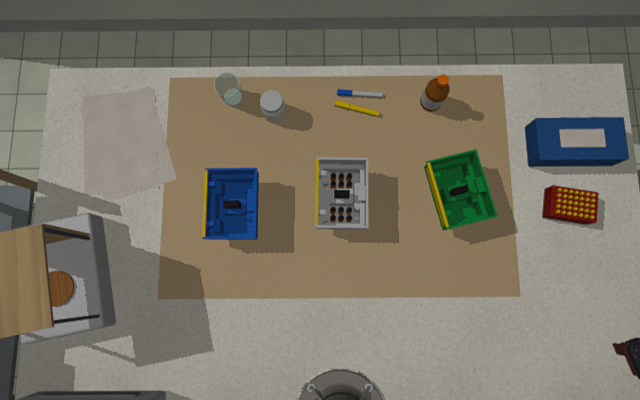

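View pics/scene0.png

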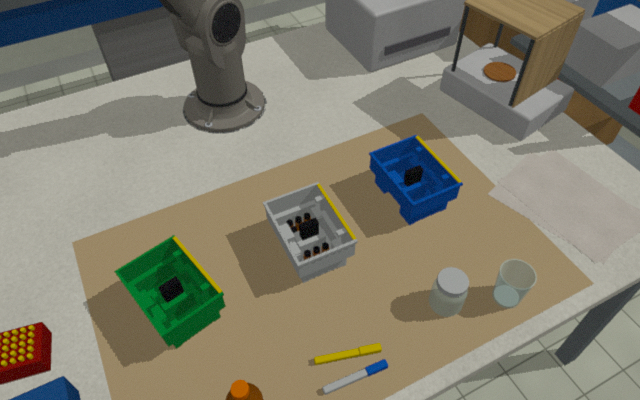

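The top view shows the blue tote at about (231,204), the white tote with vials at (342,193) and the green one at (461,189). All stripes are on the image left (+y). The scene view agrees. Next I measure the rims and post heads by casting rays onto their known heights.

```bash
cat > h.py <<'E'
import numpy as np, cv2
def world(d,T=None):
    T=d["cam_to_world"] if T is None else T
    v,u=np.mgrid[:400,:640]; z=d["z_map"]; K=d["K"]
    p=np.stack([(u-K[0,2])/K[0,0]*z,(v-K[1,2])/K[1,1]*z,z],-1)
    return p@T[:3,:3].T+T[:3,3]
def ray(d,uv,h,T=None):
    T=d["cam_to_world"] if T is None else T
    uv=np.atleast_2d(uv).astype(float); K=d["K"]
    r=np.c_[(uv-K[[0,1],2])/K[[0,1],[0,1]],np.ones(len(uv))]@T[:3,:3].T
    return (T[:3,3]+r*((h-T[2,3])/r[:,2])[:,None])[:,:2]
def rect(xy):
    "centre, long side, short side, yaw of the long axis within +-90 deg"
    (c,s,a)=cv2.minAreaRect((xy*1000).astype(np.float32))
    if s[0]<s[1]: s=s[::-1]; a+=90
    a=(a+90)%180-90
    return np.array(c)/1000,s,a
def down(yaw,close=1):
    "tool z down, tool y (closing) along tote x at yaw"
    y=np.array([np.cos(yaw),np.sin(yaw),0])*close; z=np.array([0,0,-1.])
    return np.c_[np.cross(y,z),y,z]
E
cat > m.py <<'E'
from h import *
for n in("top","scene"):
    d=dict(np.load(n+".npz")); P=world(d); hsv=cv2.cvtColor(d["img"],cv2.COLOR_RGB2HSV)
    for name,c in dict(blue=(.56,.22),white=(.58,.0),green=(.57,-.26)).items():
        near=np.hypot(P[...,0]-c[0],P[...,1]-c[1])<.14
        m=near&(P[...,2]>.092)&(P[...,2]<.108)
        post=near&(hsv[...,2]<60)&(hsv[...,1]<110)&(P[...,2]>.082)&(P[...,2]<.1)&(np.hypot(P[...,0]-P[m][:,0].mean(),P[...,1]-P[m][:,1].mean())<.04)
        st=near&(abs(hsv[...,0].astype(int)-27)<6)&(hsv[...,1]>180)&(P[...,2]>.08)
        v,u=np.nonzero(m); r=ray(d,np.c_[u,v],.1)
        v,u=np.nonzero(st); s=ray(d,np.c_[u,v],.1); 
        print(n,name,*[np.round(x,3) for x in rect(r)],"stripe",s.mean(0).round(3),np.round(rect(s)[2],1),"post",P[post].mean(0).round(3),post.sum())
E
python3 m.py
```

```text
top blue [0.545 0.278] [184.352 137.504] -0.058 stripe [0.559 0.343] 35.4 post [0.544 0.277 0.091] 86
top white [ 0.57  -0.009] [185.828 134.156] -1.465 stripe [0.572 0.054] -1.5 post [ 0.57  -0.01   0.091] 94
top green [ 0.577 -0.32 ] [185.791 137.465] 13.57 stripe [ 0.563 -0.257] 13.2 post [ 0.576 -0.32   0.091] 91
scene blue [0.547 0.278] [190.122 140.842] 0.025 stripe [0.56  0.344] -0.3 post [0.548 0.277 0.091] 80
scene white [ 0.573 -0.011] [189.847 138.371] -1.171 stripe [0.577 0.055] -1.1 post [ 0.573 -0.01   0.091] 111
scene green [ 0.58 -0.32] [189.77  136.838] 13.589 stripe [ 0.566 -0.258] -24.8 post [ 0.581 -0.321  0.091] 134
```

Both views agree within 4 mm, and the rim sizes (about 186 x 136 with lips) and post height (91 mm) match. Blue is at (0.546, 0.277) with yaw 0°, and white at (0.5715, -0.010) with yaw -1.3°. Next I check IK for both grasp signs, then go above the blue tote.

```bash
python3 - <<'E'
from plant import *
from h import *
B=[.546,.277];W=[.5715,-.010];wy=np.radians(-1.3)
for s in(1,-1):
    print(s)
    for p,R in((B+[.26],down(0,s)),(B+[.076],down(0,s)),(B+[.26],down(wy+np.pi,s)),(W+[.26],down(wy+np.pi,s)),(W+[.17],down(wy+np.pi,s))):
        q=inverse_kinematics(np.array(p),R); print(None if q is None else np.round(q,2))
E
```

```text
1
[ 0.17  0.57 -1.06  1.64  0.52  1.24 -0.99]
[ 0.15  0.84 -1.05  1.79  0.84  1.05 -1.23]
[ 0.23  0.63 -1.18  1.64  0.6   1.29  2.06]
[-0.97  0.6   1.29  1.84 -0.62  1.19 -2.64]
[-0.93  0.78  1.27  1.93 -0.84  1.11 -2.47]
-1
[ 0.23  0.63 -1.18  1.64  0.6   1.29  2.08]
[ 0.22  0.93 -1.19  1.78  0.96  1.14  1.84]
[ 0.17  0.57 -1.06  1.64  0.52  1.24 -1.02]
[ 0.4   0.35 -0.61  1.75  0.23  1.1  -0.31]
[ 0.36  0.45 -0.58  1.84  0.3   0.94 -0.38]
```

```bash
python3 - <<'E'
from plant import *
from h import *
gripper_to(1.0)
move_ptp(np.array([.546,.277,.26]),down(0,-1))
o=observe(); d=get_image("wrist")
F=np.eye(4);F[:3,:3]=o["eef_rot"];F[:3,3]=o["ee_pos"];T=F@d["mount"]
P=world(d,T);hsv=cv2.cvtColor(d["img"],cv2.COLOR_RGB2HSV)
m=(hsv[...,2]<60)&(P[...,2]>.085)&(P[...,2]<.098)&(np.hypot(P[...,0]-.546,P[...,1]-.277)<.045)
v,u=np.nonzero(m);xy=ray(d,np.c_[u,v],.092,T)
print("post",rect(xy),m.sum())
m=(P[...,2]>.095)&(P[...,2]<.106)&(hsv[...,1]>120);v,u=np.nonzero(m);print("rim",rect(ray(d,np.c_[u,v],.1,T)),m.sum())
cv2.imwrite("pics/w1.png",d["img"][:,:,::-1]);print(o["ee_pos"],o["clock"],o["joint_positions"])
E
```

```text
post (array([0.54655121, 0.27886057]), (39.4390754699707, 12.630500793457031), 89.87712097167969) 487
rim (array([0.54634619, 0.28057065]), (184.15213012695312, 136.47523498535156), -0.12021636962890625) 3771
[0.54645291 0.27625337 0.25982464] 3.725 [ 0.23036617  0.63108396 -1.18240724  1.63782597  0.6046219   1.29053394
  2.07959906]
```

View pics/w1.png

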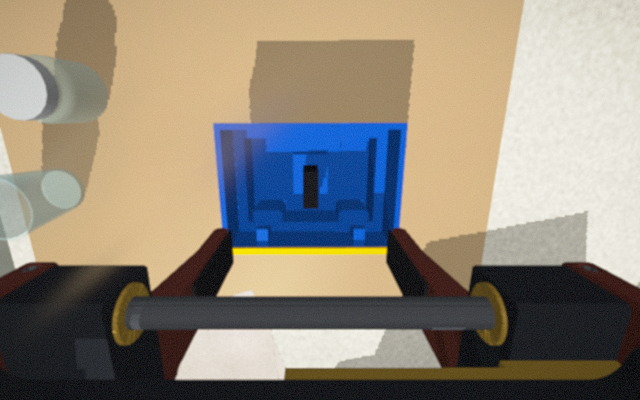

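The wrist picture shows the post head at (310,187) and the stripe at (310,250). The jaws straddle the tote squarely. The post is at (0.5465, 0.279), so I grasp, lift, turn and go above white.

```bash
python3 - <<'E'
from plant import *
from h import *
R=down(0,-1)
print(move_l(np.array([.5465,.279,.12]),R,speed=.15))
print(move_l(np.array([.5465,.279,.076]),speed=.05,until_force=8))
gripper_to(0.0,grip_force=35)
o=observe();print(o["ee_pos"],o["opening"],o["finger_force"],o["clock"])
move_l(np.array([.5465,.279,.26]),speed=.1)
o=observe();print(o["contact_force"],o["opening"],o["finger_force"],o["clock"],o["joint_positions"].round(2))
wy=np.radians(-1.3)
for yaw in (np.pi/2,np.pi+wy):
    # the turn goes through the side that j7's range allows (2.1 -> -1.0)
    q=inverse_kinematics(np.array([.56,.2,.27]),down(yaw,-1));print(np.round(q,2))
E
```

```text
False
False
[0.54631375 0.27901072 0.07597793] 0.18297521746906759 34.99995231628418 6.9917
[ 0.38571201 -0.28708816 -3.16927062] 0.17800995523240526 34.99944984912872 8.9833 [ 0.22  0.63 -1.18  1.64  0.6   1.29  2.08]
[-1.29  0.63  1.28  1.77 -0.64  1.24 -1.4 ]
[-1.08  0.42  0.85  1.76 -0.34  1.12 -0.14]
```

```bash
cat > held.py <<'E'
from plant import *
from h import *
def look(name,zr):
    "blue rim pose at height zr from top and scene cameras"
    out=[]
    for n in("top","scene"):
        d=get_image(n);P=world(d);hsv=cv2.cvtColor(d["img"],cv2.COLOR_RGB2HSV)
        near=np.hypot(P[...,0]-.57,P[...,1]+.01)<.15
        m=near&(abs(P[...,2]-zr)<.01)&(((abs(hsv[...,0].astype(int)-110)<12)&(hsv[...,1]>120))|((abs(hsv[...,0].astype(int)-27)<6)&(hsv[...,1]>150)))
        v,u=np.nonzero(m);print(n,rect(ray(d,np.c_[u,v],zr)),P[m][:,2].mean(),m.sum())
        cv2.imwrite(f"pics/{name}_{n}.png",d["img"][:,:,::-1])
E
python3 - <<'E'
from held import *
set_joints([.4,.35,-.61,1.75,.23,1.1,-.31])
o=observe();print(o["ee_pos"],o["clock"])
R=down(np.pi+np.radians(-1.3),-1)
move_l(np.array([.5715,-.010,.26]),R,speed=.05)
o=observe();print(o["ee_pos"],o["opening"],o["contact_force"],o["clock"])
look("a",.26-.075+.1)
E
```

```text
[ 0.57565132 -0.01468526  0.26331456] 11.0333
[ 0.57125676 -0.00938423  0.25967406] 0.18215066085918052 [ 0.56438736 -0.12536889 -2.46524536] 11.3333
top (array([0.56946741, 0.01024539]), (186.98081970214844, 88.3978271484375), -0.30390167236328125) 0.28100050348076344 451
scene (array([ 0.57601624, -0.01446048]), (188.3755645751953, 136.9127960205078), -1.2243728637695312) 0.2821698928721598 1014
```

View pics/a_scene.png

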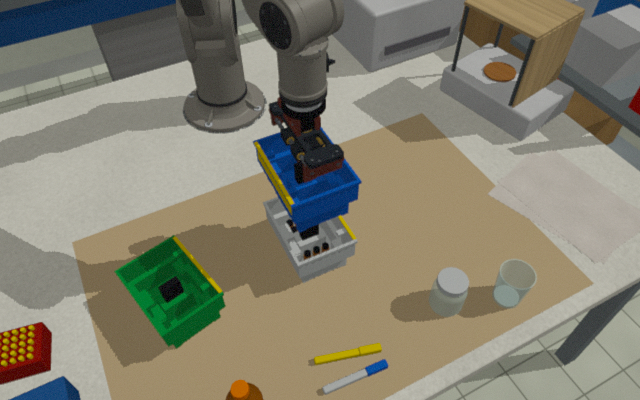

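View pics/a_top.png

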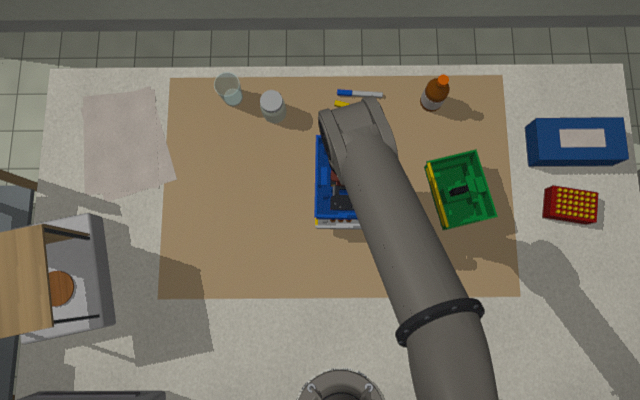

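Both pictures show the blue tote hanging level over white, stripe turned to -y (scene image (270,175), over white's plain side). Compared with white in the same cameras it sits about 3.5 mm too far to -y and 1 mm to +x. I correct that and lower until contact.

```bash
python3 - <<'E'
from held import *
x,y=.5703,-.0064
move_l(np.array([x,y,.20]),speed=.05)
f0=observe()["contact_force"]
hit=move_l(np.array([x,y,.163]),speed=.02,until_force=3)
o=observe();print(hit,o["ee_pos"],o["contact_force"]-f0,o["ft_torque"],o["clock"])
look("b",.194)
E
```

```text
True [ 0.57022437 -0.00644182  0.16989737] [-0.52222661  0.52570457  9.38756854] [ 0.00519202 -0.08721179 -0.05576678] 14.1333
top (array([0.56887256, 0.00664013]), (183.02798461914062, 103.5613784790039), -0.5003509521484375) 0.19080105003102243 431
scene (array([ 0.5730094 , -0.01060478]), (188.79673767089844, 136.94171142578125), -1.25152587890625) 0.19224006537270447 956
```

View pics/b_scene.png

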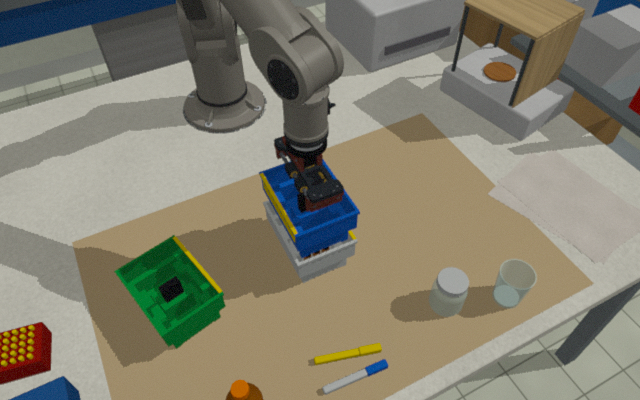

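The tote stopped at TCP z 0.170, which is the expected lug height (rim contact would be 0.176). It is centred to within 1 mm in the scene view (blue rim near (310,205)). Releasing and backing off straight up.

```bash
python3 - <<'E'
from held import *
gripper_to(0.6); hold(.3)
o=observe();p=o["ee_pos"];print(o["finger_force"],o["opening"])
move_l(p+[0,0,.12],speed=.08)
move_ptp(np.array([.45,.30,.35]),down(0,1)) if False else None
o=observe();print(o["ee_pos"],o["contact_force"],o["clock"])
look("c",.194)
d=get_image("scene");P=world(d)
hsv=cv2.cvtColor(d["img"],cv2.COLOR_RGB2HSV)
b=(np.hypot(P[...,0]-.57,P[...,1]+.01)<.15)&(abs(P[...,2]-.194)<.008)&(hsv[...,1]>120)
Q=P[b];c=np.linalg.lstsq(np.c_[Q[:,:2]-Q[:,:2].mean(0),np.ones(len(Q))],Q[:,2],rcond=None)[0];print("tilt",c)
for n,c0 in(("white",(.572,-.01)),("green",(.58,-.32))):
    m=(np.hypot(P[...,0]-c0[0],P[...,1]-c0[1])<.13)&(abs(P[...,2]-.1)<.006)
    v,u=np.nonzero(m);print(n,rect(ray(d,np.c_[u,v],.1)))
E
```

```text
0.0 0.5987425619452726
[ 0.56878798 -0.00671239  0.28815715] [-0.77644874  0.35603717 -0.29065911] 16.925
top (array([0.56889307, 0.00898551]), (183.02798461914062, 98.85215759277344), -0.500335693359375) 0.19095017189425462 444
scene (array([ 0.57283295, -0.01058085]), (189.79539489746094, 136.98187255859375), -1.25152587890625) 0.19155046016127525 1334
tilt [ 0.0046273  -0.01212601  0.19199428]
white (array([ 0.57327142, -0.01093262]), (189.6315460205078, 138.1829376220703), -1.1459121704101562)
green (array([ 0.58013635, -0.32027332]), (189.74554443359375, 136.98931884765625), 13.611889839172363)
```

View pics/c_scene.png

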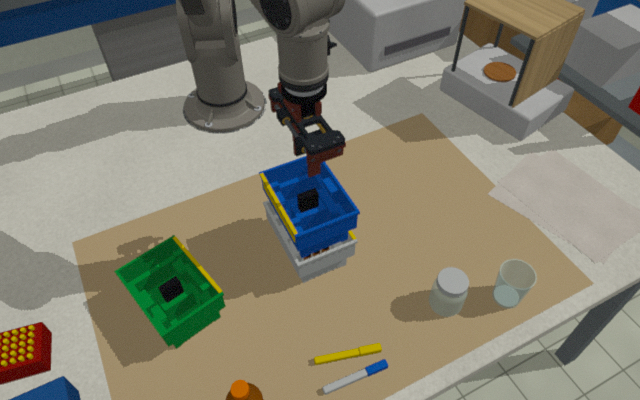

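The blue tote sits level on the white one (post at (308,200)), with its stripe over the plain side. The gripper is clear, and white and green have not moved. Handing in.

```bash
python3 -c "
from plant import *
print(sign_off())"
```

```text
the job is handed in; nothing more can be done
None
```

The job is handed in, though no verdict came back: the blue tote rests level and released on the white tote's lugs, turned half round and centred within about 1 mm by the scene camera, and the white and green totes have not moved.

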